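Shut and lock the filter hatch of a bench-top air unit

ROBOT

A 6-joint arm with a two-finger parallel gripper is mounted at the origin on a cart in front of the work surface, level with it; the furniture and walls round the work are solid. World frame = base frame: x ahead of the robot, y to its left, z up, the work surface at z = 0. Lengths are in m, angles in degrees, forces in N, time in s.
With the tool pointing down it reaches from about 0.275 to 0.725 m from the base axis. Payload 15.9 kg.
Tool frame: the origin (TCP) lies at the very end of the fingers, on their centre line; the grasp point (between the pads) lies env.grip_depth behind it (env.grip_depth is the distance from the TCP to the grasp point, in m); z points along the fingers, y is the line along which they close (so a half turn about z gives the same grasp; the last joint's range is limited). The gripper opens to 85 mm and grips with 20 to 120 N. Pads are 22 mm wide; open, the fingers measure 114 mm over their backs; the gripper's body (76 mm by 85 mm) begins 54 mm behind the grasp point. The pads swing forward as they close: fully open they stand 13 mm farther back than shut.
Start: joints at [-69.385, 12.198, -1.971, 75.831, 0, 90], TCP at [0.176, -0.468, 0.231] pointing down, gripper open.
Joint ranges: [-170.91, 170.91], [-42.67, 98.43], [-65.05, 77.54], [-120.47, 116.71], [-90, 82.35], [-180, 180]. Speed limits (degrees/s): [108.29, 108.29, 136.94, 147.25, 180, 180].

INTERFACE

Orientations are given as [roll, pitch, yaw] about the fixed x, y, z axes, in that order (R = Rz(yaw) Ry(pitch) Rx(roll)).
In Python, from station import env gives the robot as it stands.
- The arm moves only by the tool send_rows, never from a script. Its argument "increments" is text: rows parted by semicolons, each of 7 numbers parted by spaces: the shift along the tool's x, y, z in mm, then the turn, a rotation vector about the tool's x, y, z in rad, then the opening, from 0 (shut) to 1 (fully open). In form: x y z ax ay az fingers; .... A call has 1 to 20 rows; each row shifts and turns the commanded pose from where the row before left it, along the tool's axes as they then stand; what a row does not reach is not made up. A row lasts 1/10 s, in which the tool goes at most 50 mm and 8.59 degrees, less where a joint would pass 70% of its speed; a pose out of reach is approached as far as the arm can. A call with a gripper value outside its range is refused whole. The fingers move at their own pace and stop on an object; "force" is the grip in N (left out, the last holds). Time passes only in rows, so rows that do not move let the fingers close. It gives the time, the measured TCP pose, the force, the opening and the grip force at its end, in the units of the state.
- env.get_obs(): the state, without advancing time (a new reading comes with each control period).
- env.capture(name): name is "scene" or "side" or "wrist"; returns a dict with "frame" (420x560x3 uint8, blue, green, red), "camera_matrix" (3x3 intrinsics, pixels), "R" (3x3) and "t" (3): a world point X has camera coordinates R X + t; the wrist camera has in their place "hand_eye" (4x4, takes a point from camera to tool coordinates, whose origin is the TCP and whose axes are the flange's). Camera axes: x right, y down, z forward; pixel columns grow to the right and rows downward; lengths in m; the calibration is good to about 2 mm. A picture is of the moment at which its call begins: read the wrist's pose just before it. There is no depth.
- env.hand_in(): hands the job in; it is judged then, once.
The state is a dict: "clock": time; "joints": joint angles; "joint_velocities": joint speeds; "effort": joint torques, N m; "tcp_pos": TCP position; "tcp_rot": TCP orientation; "force": force on the tool from outside, world axes, zero at the start; "ft_torque": the same for the moment, N m; "gripper_width": finger opening in m; "gripper_force": force on a finger pad.
Only numpy, scipy, OpenCV 4.12 (cv2) and the standard library are available. Lean on these libraries where they do the work, as an engineer would, in place of code of your own. Each camera call takes 0.05 s, during which the arm holds its last target. There are 200 camera calls.

TASK

The filter has just been changed and the hatch on top of the air filter unit still stands ajar. With your fingertips only, push the hatch shut, set the fingertips in the slot of its round quarter-turn fastener and, pressing the hatch flush against its springy seal, turn the fastener clockwise (seen from above) to its stop without forcing it, so that the hatch stays locked flush, then take your hand away. Grasp and lift nothing, and leave the old filter, the vial, the bottle and the pen beside the unit where they are.

Things in the scene. Friction and masses are not known exactly. Their poses are not given: they have to be found in the camera images.
- filter_unit: Low white and grey air filter unit, 250 (x) x 280 (y) x 118 mm high, fixed to the worktop; origin at the centre of its underside, x from its louvred front (towards the robot) to its rear, z up. Its place and yaw differ from run to run. The hatch fills an opening in its top; shut, hatch and rim are level at 118 mm.
- panel_hinge (a point): Middle of the hatch's hinge axis, which runs along the unit's y: at x = +60 mm, z = 114 mm in the unit's frame. The grey hatch panel (160 x 190 x 8 mm) reaches 165 mm forward from it; its top face lies 4 mm above the axis when shut. The stiff hinge holds the panel where it is left.
- hatch_panel (a joint): Angle of the hatch panel in rad: 0 shut flush, growing as its front edge rises; it starts between 0.25 and 0.55. A sprung rubber seal under the front edge acts over the last 8 mm (0.049 rad): let go unlocked, the panel springs back up to about 0.046 rad (5 mm at the fastener). Pressing it flush takes about 13 N on the fastener.
- panel_push_left (a point): Point on the panel's top face, 125 mm from the hinge axis and 70 mm to the unit's +y side, with free flat panel 20 mm all round: a place to push the hatch down. It moves with the panel.
- panel_push_right (a point): The same on the -y side: 125 mm from the hinge axis, 70 mm to the side.
- fastener (a joint): Angle of the round dark grey fastener disc in rad, growing clockwise from above: 0 unlocked (slot parallel to the hinge), 1.571 locked at its stop (slot front to rear); starts at 0 to 0.3. Turning takes 0.1 to 0.2 N m. From about 0.8 rad its cam slips under a keeper if the panel is held within 2 mm of flush; left sprung up, it jams. At the stop it holds the hatch shut to 0.01 rad by itself.
- slot_centre (a point): Centre of the floor of the fastener's slot, on the disc's axis, 110 mm from the hinge axis. The disc is 84 mm across and stands 3 mm above the panel's face. The straight slot across its middle is 72 mm long, 30 mm wide, 16 mm deep, open upward, closed at both ends, with a black floor; closed fingertips fit in it anywhere along its length if turned square to it.
- slot_end (a point): White pip on top of the disc's rim at one end of the slot, 38.5 mm from the axis: on the unit's -y side (robot's right) when unlocked, at the front when locked. From slot_centre to it gives the slot's direction.
- old_filter: Used pleated filter cartridge, 100 x 180 x 24 mm, white frame, lying loose to the left of the unit: leave it. Origin at the centre of its underside.
- vial: Small white vial with a coloured cap, 43 x 48 x 86 mm, standing loose right of the unit: leave it. Origin at its foot.
- bottle: White bottle in a wrapped label, 57 x 70 x 111 mm, standing loose right of the unit: leave it. Origin at its foot.
- pen: Black and white pen, 142 mm long, 11 mm thick, lying loose in front of the unit: leave it. Origin at the centre of its underside.

How it is judged:
By the outcome, as a careful person would: the job done as asked, in the order asked, and still so for the second after the job is handed in, with the robot touching nothing.
It also fails if it takes over 40 s, if anything falls off the work surface, if the arm or the gripper's body presses on something with over 40 N, if the wrist force passes 120 N, or if a joint passes its speed limit or range.

## Working session

There is one attempt and no reset: what is moved stays moved. The work goes in short steps, Python scripts to look and compute and a tool call to move; the robot and the scene stay as the last step left them, time stands still between calls to the robot, and variables do not carry over. Pictures are saved under pics/ and viewed, at most 10 in all, crops included, and the job is handed in when it is done.

Besides the shell and the picture viewer there is one more tool, called by a JSON object that holds its "fn" and its "kwargs", one argument or row to a line. send_rows: Moves the arm, as the interface text tells. Its arguments: {"type":"object","properties":{"increments":{"type":"string"},"force":{"type":"number"}},"required":["increments"]}

```bash
ls; mkdir -p pics; python3 - <<'E'
from station import env
import cv2,numpy as np
o=env.get_obs();print(o['clock'],o['tcp_pos'],o['tcp_rot'],env.grip_depth)
a=env.capture('scene');b=env.capture('side')
for n,c in(('scene',a),('side',b)):
    cv2.imwrite(f'pics/{n}.png',c['frame']);print(n,c['camera_matrix'].tolist(),(-c['R'].T@c['t']),c['R'].tolist())
    np.savez(f'{n}.npz',K=c['camera_matrix'],R=c['R'],t=c['t'],f=c['frame'])
E
```

```text
pics
0.0 [ 0.17593005 -0.46764957  0.23082046] [-1.79935607e+02 -1.86690903e-03  2.06146535e+01] 0.0187
scene [[519.1665059397028, 0.0, 279.1645302125654], [0.0, 519.1665059397028, 195.53707185511712], [0.0, 0.0, 1.0]] [-0.46615115 -0.78909413  0.61374138] [[0.5483686845401269, -0.8360240254139151, 0.018857750301794297], [-0.3113147690893319, -0.22502494888395455, -0.9232805028411624], [0.7761281468691795, 0.5004274186238077, -0.3836632616330701]]
side [[448.38403447596977, 0.0, 275.80345152730797], [0.0, 448.38403447596977, 207.45827533457768], [0.0, 0.0, 1.0]] [0.07602335 0.66179454 0.60940985] [[-0.8532279242771452, -0.5215053054181245, 0.005858809986922633], [-0.2545283686893878, 0.4065728811460954, -0.8774473214096002], [0.4552114000835581, -0.7501537900572866, -0.47963723009859766]]
```

View pics/scene.png

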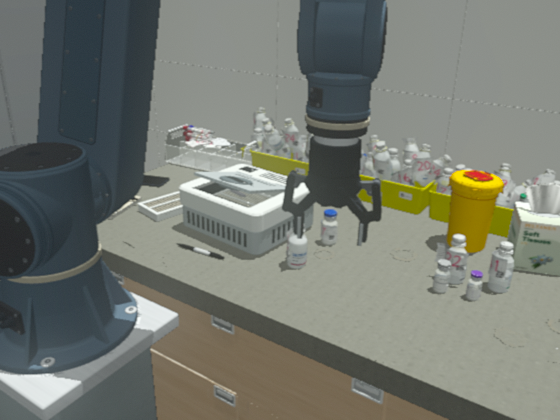

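View pics/side.png

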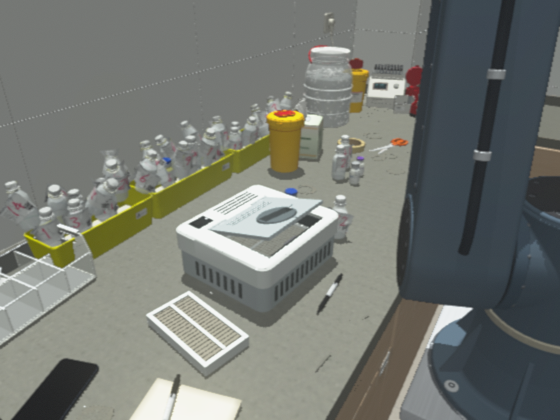

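The side view shows the unit's top with corners near (180,232), (258,187), (338,213) and (262,268). The panel stands ajar with the disc at about (277,214). The pen is at (330,293) and the old filter at (197,328).

```bash
cat > h.py <<'E'
import numpy as np,cv2
def ray(n,u,v):
    d=np.load(n+'.npz');C=-d['R'].T@d['t'];r=d['R'].T@np.linalg.inv(d['K'])@[u,v,1];return C,r
def plane(n,u,v,z):
    C,r=ray(n,u,v);return C+r*(z-C[2])/r[2]
def tri(a,b):
    (C,r),(D,s)=ray('scene',*a),ray('side',*b)
    k=np.linalg.lstsq(np.c_[r,-s],D-C,rcond=None)[0];p,q=C+k[0]*r,D+k[1]*s
    return (p+q)/2,np.linalg.norm(p-q)
E
python3 - <<'E'
from h import *
for p in((180,232),(258,187),(338,213),(262,268)):print(p,plane('side',*p,.118).round(3))
for z in(.13,.16):print(plane('side',277,214,z).round(3))
s=np.load('side.npz')['f'];c=np.load('scene.npz')['f']
A=cv2.resize(s[175:280,165:350],None,fx=4,fy=4,interpolation=3)
B=cv2.resize(c[155:235,170:320],None,fx=4,fy=4,interpolation=3)
cv2.imwrite('pics/s4.png',A);cv2.imwrite('pics/c4.png',B)
E
```

```text
(180, 232) [0.655 0.089 0.118]
(258, 187) [ 0.635 -0.174  0.118]
(338, 213) [ 0.411 -0.159  0.118]
(262, 268) [0.443 0.104 0.118]
[ 0.513 -0.064  0.13 ]
[ 0.486 -0.019  0.16 ]
```

View pics/s4.png

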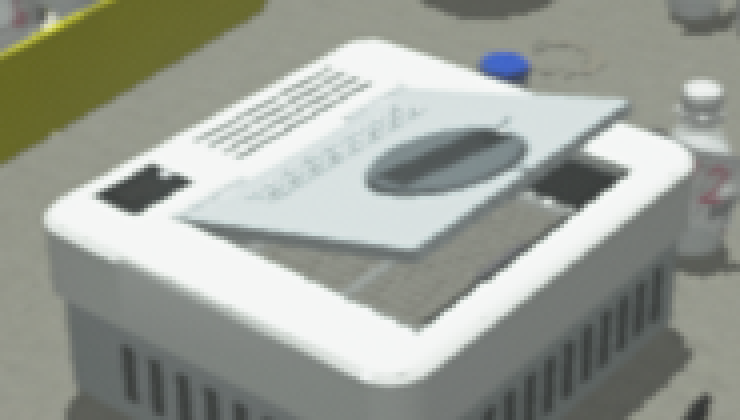

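View pics/c4.png

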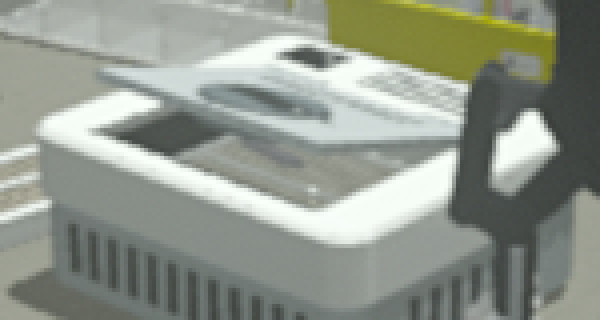

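The crops show the disc centre at side (276.8,215.3) and scene (235.8,180). The panel's front corners are at side (269.5,238) and (323,201), and at scene (194.5,173) and (248.8,190.8).

```bash
python3 - <<'E'
from h import *
S=lambda x,y:(165+x/4,175+y/4)
C=lambda x,y:(170+x/4,155+y/4)
for n,c,s in(('disc',C(263,100),S(447,161)),('FL',C(98,72),S(418,253)),('FR',C(315,145),S(632,104)),('rimFL',C(40,125),S(405,383)),('rimFR',C(345,245),S(692,160))):
    p,e=tri(c,s);print(n,p.round(4),round(e,4))
E
```

```text
disc [ 0.4977 -0.0363  0.1464] 0.0025
FL [0.4542 0.0615 0.157 ] 0.0021
FR [ 0.434  -0.124   0.1582] 0.0015
rimFL [0.4378 0.1004 0.1153] 0.0063
rimFR [ 0.412  -0.1611  0.1123] 0.0019
```

{"fn": "send_rows", "kwargs": {
  "increments": "0 0 0 0 0 0.117 0;0 0 0 0 0 0.117 0;0 0 0 0 0 0.117 0;0 0 0 0 0 0.117 0;18 -28 0 0 0 0 0;18 -28 0 0 0 0 0;18 -28 0 0 0 0 0;18 -28 0 0 0 0 0;18 -28 0 0 0 0 0;18 -28 0 0 0 0 0;18 -28 0 0 0 0 0;18 -28 0 0 0 0 0;18 -28 0 0 0 0 0;18 -28 0 0 0 0 0;18 -28 0 0 0 0 0;18 -28 0 0 0 0 0;18 -28 0 0 0 0 0;18 -28 0 0 0 0 0;0 0 0 0 0 0 0"
}}

```text
clock: 2.0
tcp_pos: [0.4704, -0.1029, 0.2307]
tcp_rot: [-180.0, 0.0, -6.0]
force: [0.2, -0.1, 0.4]
gripper_width: -0.0001
gripper_force: 0.0
```

```bash
cat >> h.py <<'E'
from scipy.spatial.transform import Rotation as Ro
def wrist(name):
    from station import env
    o=env.get_obs();w=env.capture('wrist')
    M=np.eye(4);M[:3,:3]=Ro.from_euler('xyz',o['tcp_rot'],degrees=True).as_matrix();M[:3,3]=o['tcp_pos']
    T=np.linalg.inv(M@w['hand_eye'])
    np.savez(name+'.npz',K=w['camera_matrix'],R=T[:3,:3],t=T[:3,3],f=w['frame']);cv2.imwrite(f'pics/{name}.png',w['frame'])
    print(o['clock'],o['tcp_pos'].round(4),o['tcp_rot'].round(2),o['joints'].round(1),o['force'].round(1),o['ft_torque'].round(2),o['gripper_width'])
E
python3 -c "
from h import *
wrist('w1')"
```

```text
2.0 [ 0.4704 -0.1029  0.2307] [-1.7996e+02  3.0000e-02 -6.0200e+00] [-12.4  10.1  -4.7  75.3   0.  173.7] [ 0.2 -0.1  0.4] [ 0.03  0.04 -0.01] -0.00011774504363597274
```

View pics/w1.png

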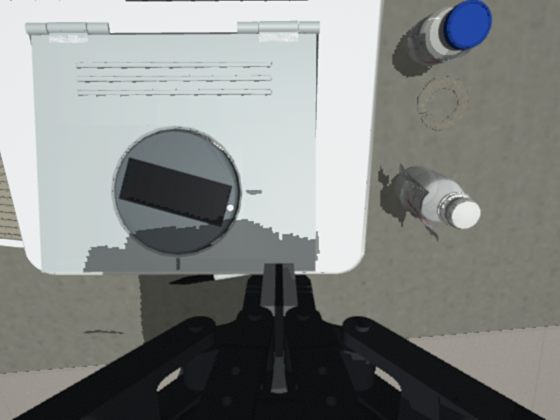

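The wrist view shows the disc centre at (177,191), the white pip at (230,208) and the closed tips at (280,268). The free panel lies straight under the tips. Next I push the hatch down.

{"fn": "send_rows", "kwargs": {
  "increments": "0 0 20 0 0 0 0;0 0 20 0 0 0 0;0 0 20 0 0 0 0;0 0 10 0 0 0 0;0 0 6 0 0 0 0;0 0 6 0 0 0 0;0 0 6 0 0 0 0;0 0 6 0 0 0 0;0 0 5 0 0 0 0;0 0 5 0 0 0 0;0 0 4 0 0 0 0;0 0 2 0 0 0 0;0 0 1 0 0 0 0;0 0 0 0 0 0 0"
}}

```text
clock: 3.45
tcp_pos: [0.4687, -0.1054, 0.1203]
tcp_rot: [-180.0, 0.0, -6.2]
force: [-2.5, 0.3, 3.9]
gripper_width: 0.0003
gripper_force: 1.8
```

```bash
python3 - <<'E'
from h import *
d=np.load('w1.npz');K,R,t=d['K'],d['R'],d['t']
C=-R.T@t;print('cam',C.round(3),K[0,0])
tip=np.array([.4704,-.1029,.2307]);pr=lambda X:(lambda c:(c[:2]/c[2]@K[:2,:2].T+K[:2,2],c[2]))(R@X+t)
print(pr(tip),pr(tip+[0,.008,0]))
a,b=plane('w1',177,191,.148),plane('w1',230,208,.148);print(a,b,np.linalg.norm(b-a),np.degrees(np.arctan2(*(b-a)[1::-1])))
g=d['f'].mean(2)
for r in (264,268,272,280):print(r,g[r,245:315].astype(int).tolist())
E
```

```text
cam [ 0.549 -0.111  0.373] 343.0354177720978
(array([280.45027966, 279.73366103]), np.float64(0.1597137290155361)) (array([263.38870632, 281.32696707]), np.float64(0.15998485081021657))
[ 0.49889386 -0.0359127   0.148     ] [ 0.48324375 -0.06973829  0.148     ] 0.03727059462365563 -114.8286000246546
264 [114, 115, 115, 115, 115, 115, 115, 116, 115, 116, 115, 116, 116, 116, 116, 116, 116, 117, 113, 84, 65, 62, 62, 63, 63, 62, 62, 63, 63, 63, 47, 31, 26, 26, 24, 25, 30, 47, 65, 71, 71, 71, 72, 72, 73, 73, 72, 73, 86, 110, 118, 118, 117, 117, 117, 117, 117, 117, 117, 117, 117, 117, 117, 117, 116, 117, 117, 116, 113, 127]
268 [115, 114, 115, 115, 115, 115, 114, 115, 116, 114, 115, 116, 115, 116, 115, 115, 117, 117, 102, 75, 60, 60, 62, 61, 62, 62, 62, 61, 63, 60, 37, 17, 11, 13, 11, 9, 14, 34, 58, 64, 62, 61, 62, 71, 76, 77, 76, 75, 81, 103, 115, 116, 116, 116, 115, 115, 115, 117, 116, 116, 115, 117, 115, 115, 116, 115, 116, 115, 112, 126]
272 [123, 123, 124, 124, 125, 124, 125, 125, 125, 126, 125, 125, 126, 125, 126, 126, 126, 122, 93, 66, 60, 61, 62, 62, 61, 61, 62, 62, 63, 61, 38, 19, 11, 12, 14, 10, 12, 31, 57, 62, 62, 61, 62, 62, 65, 73, 75, 74, 89, 148, 205, 220, 219, 218, 218, 218, 210, 176, 158, 156, 168, 204, 217, 218, 216, 216, 216, 216, 215, 216]
280 [68, 65, 43, 20, 12, 14, 17, 15, 14, 13, 18, 17, 14, 14, 15, 15, 17, 35, 57, 62, 62, 62, 61, 62, 62, 61, 62, 62, 62, 60, 34, 15, 13, 13, 13, 11, 12, 24, 57, 62, 62, 61, 61, 61, 61, 62, 63, 61, 65, 61, 41, 22, 15, 14, 18, 20, 19, 20, 18, 20, 19, 18, 17, 15, 23, 66, 113, 124, 124, 123]
```

{"fn": "send_rows", "kwargs": {
  "increments": "0 0 2 0 0 0 0;0 0 1 0 0 0 0;0 0 1 0 0 0 0;0 0 0 0 0 0 0"
}}

```text
clock: 3.85
tcp_pos: [0.4688, -0.1055, 0.1177]
tcp_rot: [180.0, -0.0, -6.2]
force: [-13.2, 2.2, 30.6]
gripper_width: 0.0001
gripper_force: 15.2
```

{"fn": "send_rows", "kwargs": {
  "increments": "0 0 -5 0 0 0 0;0 0 -20 0 0 0 0;0 0 -25 0 0 0 0;0 0 -25 0 0 0 0;0 0 -25 0 0 0 0.5;0 0 0 0 0 0 0.5;0 0 0 0 0 0 0.5"
}}

```text
clock: 4.55
tcp_pos: [0.4692, -0.1055, 0.2164]
tcp_rot: [180.0, -0.1, -6.2]
force: [0.1, -0.2, -0.7]
gripper_width: 0.0422
gripper_force: 0.0
```

```bash
python3 - <<'E'
from h import *
wrist('w2')
d=np.load('w2.npz');f=d['f'];g=f.max(2)
roi=np.zeros(g.shape,np.uint8);roi[90:260,60:275]=1
m=((g<45)&(roi>0)).astype(np.uint8)
n,l,s,c=cv2.connectedComponentsWithStats(m)
for i in np.argsort(-s[1:,4])[:3]+1:
    q=cv2.minAreaRect(np.argwhere(l==i)[:,::-1].astype(np.float32));print(s[i],c[i],q)
E
```

```text
4.55 [ 0.4692 -0.1055  0.2164] [ 1.8e+02 -5.0e-02 -6.2e+00] [-12.7  10.1  -6.7  73.1   0.  173.5] [ 0.1 -0.2 -0.7] [-0.02 -0.   -0.02] 0.042165922670389704
[ 123  163  106   64 3846] [174.75403016 194.44071763] ((174.30064392089844, 194.60316467285156), (105.3105239868164, 37.880653381347656), 15.037816047668457)
[212 147  11  11  13] [216.92307692 151.76923077] ((217.25001525878906, 151.75), (14.142135620117188, 0.7071065902709961), 45.0)
[199 139   8   5   9] [202.66666667 140.88888889] ((202.6000213623047, 140.80001831054688), (8.049844741821289, 0.8944271206855774), 26.56505012512207)
```

View pics/w2.png

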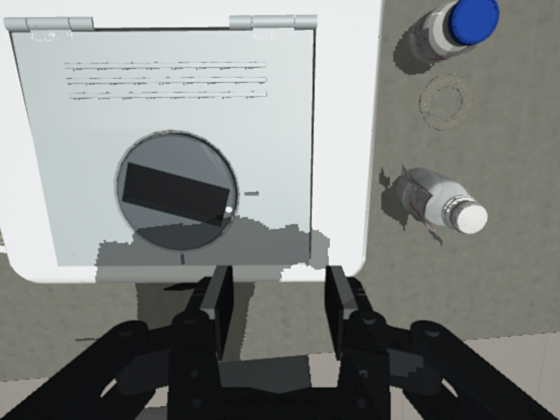

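The hatch is down to its sprung position. Disc centre is at about (177,190), pip at (228,210), and the slot floor blob is centred at (174.5,194.5).

```bash
python3 - <<'E'
from h import *
f=np.load('w2.npz')['f'];g=cv2.medianBlur(f.max(2),5)
c=cv2.HoughCircles(g,3,1.5,100,param1=150,param2=.6,minRadius=50,maxRadius=72);print(c)
w=(f.min(2)>190).astype(np.uint8);n,l,s,cc=cv2.connectedComponentsWithStats(w[195:222,215:240]);print(cc[1:]+[215,195],s[1:,4])
a=plane('w2',177,190,.126);b=plane('w2',228,210,.126);fl=plane('w2',174.5,194.5,.110)
for p in(a,b,fl):print(p.round(4))
print(np.linalg.norm(b-a),np.degrees(np.arctan2(*(b-a)[1::-1])))
for P in((123,163),(229,191)):pass
if c is not None:
    x,y,r=c[0][0];print(plane('w2',x,y,.126).round(4),np.linalg.norm(plane('w2',x+r,y,.126)-plane('w2',x-r,y,.126)))
E
```

```text
[[[173.25 195.75  64.4 ]
  [309.75 323.25  64.55]
  [419.25 272.25  57.95]
  [297.75 209.25  71.15]
  [255.75  93.75  71.15]
  [450.75  71.25  60.65]
  [155.25 335.25  71.15]
  [422.25 168.75  57.95]
  [407.25 387.75  71.15]
  [ 51.75 213.75  69.5 ]
  [ 90.75  93.75  67.85]
  [ 27.75 317.25  61.1 ]
  [230.25 404.25  63.8 ]
  [374.25   5.25  71.15]
  [543.75 315.75  71.15]
  [ 96.75 417.75  61.25]
  [522.75 147.75  71.15]
  [158.25  15.75  71.  ]
  [554.25  11.25  59.6 ]
  [510.75 417.75  67.4 ]]]
[[238.75 209.75]
 [228.5  209.  ]] [12 26]
[ 0.4971 -0.0363  0.126 ]
[ 0.4787 -0.0694  0.126 ]
[ 0.4904 -0.0285  0.11  ]
0.03785891084205037 -118.93783844098948
[ 0.4933 -0.0329  0.126 ] 0.09036924858352045
```

{"fn": "send_rows", "kwargs": {
  "increments": "5.8 -24.4 0 0 0 0 0.5;5.8 -24.4 0 0 0 0 0.5;5.8 -24.4 0 0 0 0 0.5;0 0 3 0 0 -0.143 0.5;0 0 3 0 0 -0.143 0.5;0 0 3 0 0 -0.143 0.5;0 0 3 0 0 -0.143 0.5;0 0 3 0 0 -0.143 0.5;0 0 3 0 0 -0.143 0.5;0 0 3 0 0 -0.143 0.5;0 0 3 0 0 -0.143 0.5;0 0 3 0 0 -0.143 0.5;0 0 3 0 0 -0.143 0.5;0 0 3 0 0 -0.143 0.5;0 0 3 0 0 -0.143 0.5;0 0 3 0 0 -0.143 0.5;0 0 3 0 0 -0.143 0.5;0 0 3 0 0 -0.143 0.5;0 0 3 0 0 -0.143 0.5;0 0 3 0 0 -0.143 0.5"
}}

```text
clock: 6.6
tcp_pos: [0.4929, -0.0441, 0.1644]
tcp_rot: [179.7, -0.4, 134.3]
force: [0.2, -0.4, 0.0]
gripper_width: 0.0424
gripper_force: 0.0
```

{"fn": "send_rows", "kwargs": {
  "increments": "0 0 3 0 0 -0.143 0.5;0 0 3 0 0 -0.143 0.5;0 0 3 0 0 -0.143 0.5;0 0 0 0 0 0 0.5"
}}

```text
clock: 7.0
tcp_pos: [0.4927, -0.044, 0.1553]
tcp_rot: [179.6, -0.2, 158.6]
force: [0.1, 0.3, -0.5]
gripper_width: 0.0429
gripper_force: 0.0
```

```bash
python3 -c "
from h import *
wrist('w3')
from station import env
s=env.capture('side')['frame'];c=env.capture('scene')['frame'];w=np.load('w3.npz')['f']
A=cv2.resize(s[150:250,210:340],(520,400));cv2.imwrite('pics/mix.png',np.hstack([A,cv2.resize(w,None,fx=.5,fy=.5)[:0].reshape(0,280,3) if 0 else A[:, :0]]))
cv2.imwrite('pics/s5.png',np.hstack([cv2.resize(s[150:250,210:310],(400,400)),cv2.resize(w[200:400,180:380],(400,400))]))"
```

```text
7.0 [ 0.4927 -0.044   0.1553] [179.56  -0.23 158.65] [ -5.4  13.2 -11.8  65.1   0.5  15.9] [ 0.1  0.3 -0.5] [-0.04 -0.01  0.  ] 0.042866198536062265
```

View pics/s5.png

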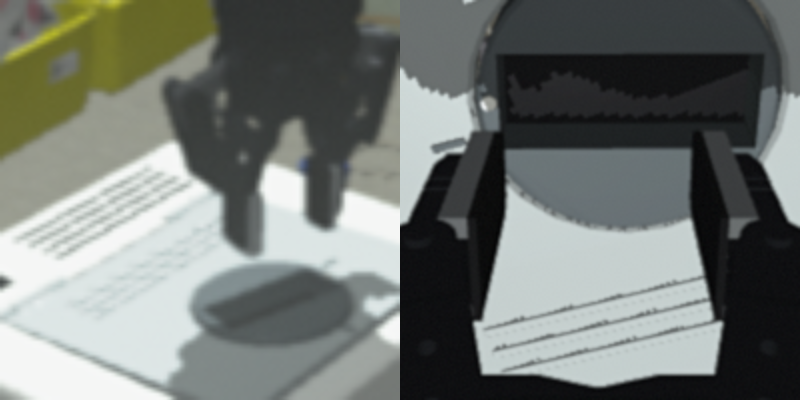

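The wrist crop shows the slot square to the fingers: far edge at row 226, near edge at row 275, columns 228–362. The fingers are still about 25 mm short of it in the view, so I compute the offset.

```bash
python3 - <<'E'
from h import *
R=Ro.from_euler('xyz',[179.56,-.23,158.65],degrees=True).as_matrix();T=np.array([.4927,-.044,.1553])
for n,u,v in(('far',295,226.7),('near',295,274.5),('L',228,250),('R',363,250),('pip',224,252),('dL',216,245),('dR',371,245),('dnear',293,314)):
    p=plane('w3',u,v,.126);print(n,p.round(4),(R.T@(p-T)*1000).round(1))
E
```

```text
far [ 0.4802 -0.0288  0.126 ] [17.   9.3 29.4]
near [ 0.5068 -0.0388  0.126 ] [-11.3   9.8  29.3]
L [ 0.4794 -0.0675  0.126 ] [  3.7 -26.9  29.1]
R [0.5065 0.001  0.126 ] [ 3.4 46.7 29.7]
pip [ 0.4797 -0.07    0.126 ] [  2.5 -29.1  29.1]
dL [ 0.4744 -0.0723  0.126 ] [  6.6 -33.3  29.1]
dR [0.5053 0.0059 0.126 ] [ 6.3 50.8 29.7]
dnear [ 0.5303 -0.0488  0.126 ] [-36.9   9.   29.2]
```

{"fn": "send_rows", "kwargs": {
  "increments": "3.5 9.5 0 0 0 0 0.5;0 0 0 0 0 0 0.5;0 0 8 0 0 0 0.5;0 0 8 0 0 0 0.5;0 0 7 0 0 0 0.5;0 0 5 0 0 0 0.5;0 0 5 0 0 0 0.5;0 0 3 0 0 0 0.5;0 0 3 0 0 0 0.5;0 0 0 0 0 0 0.5"
}}

```text
clock: 8.15
tcp_pos: [0.4933, -0.0335, 0.1171]
tcp_rot: [179.5, -0.2, 158.5]
force: [-0.1, 0.1, 0.4]
gripper_width: 0.0428
gripper_force: 0.0
```

{"fn": "send_rows", "kwargs": {
  "increments": "0 0 3 0 0 0 0.5;0 0 3 0 0 0 0.5;0 0 2 0 0 0 0.5;0 0 2 0 0 0 0.5;0 0 0 0 0 0 0.5"
}}

```text
clock: 8.65
tcp_pos: [0.4934, -0.0336, 0.1073]
tcp_rot: [179.6, -0.1, 158.5]
force: [0.7, -1.9, 0.6]
gripper_width: 0.0428
gripper_force: 1.7
```

{"fn": "send_rows", "kwargs": {
  "increments": "0 0 2 0 0 0 0.5;0 0 2 0 0 0 0.5;0 0 1 0 0 0 0.5;0 0 1 0 0 0 0.5;0 0 0 0 0 0 0.5"
}}

```text
clock: 9.15
tcp_pos: [0.4938, -0.0336, 0.1028]
tcp_rot: [179.5, -0.0, 158.5]
force: [-9.5, -1.2, 26.6]
gripper_width: 0.0426
gripper_force: 15.2
```

{"fn": "send_rows", "kwargs": {
  "increments": "0 0 0 0 0 0.06 0.5;0 0 0 0 0 0.06 0.5;0 0 0 0 0 0.06 0.5;0 0 0 0 0 0.06 0.5;0 0 0 0 0 0.06 0.5;0 0 0 0 0 0.06 0.5;0 0 0 0 0 0 0.5"
}}

```text
clock: 9.85
tcp_pos: [0.4943, -0.0337, 0.1028]
tcp_rot: [179.6, -0.2, 137.7]
force: [-6.1, -2.3, 23.8]
gripper_width: 0.0428
gripper_force: 14.3
```

```bash
python3 -c "
from h import *
wrist('w4')"
```

```text
9.85 [ 0.4943 -0.0337  0.1028] [ 1.7955e+02 -1.6000e-01  1.3770e+02] [ -4.2  15.1 -17.3  57.5   0.5  38.1] [-6.1 -2.3 23.8] [-0.51  1.43 -0.13] 0.042816455590825156
```

{"fn": "send_rows", "kwargs": {
  "increments": "0 0 0 0 0 0.07 0.5;0 0 0 0 0 0.07 0.5;0 0 0 0 0 0.07 0.5;0 0 0 0 0 0.07 0.5;0 0 0 0 0 0.07 0.5;0 0 0 0 0 0.07 0.5;0 0 0 0 0 0.07 0.5;0 0 0 0 0 0.07 0.5;0 0 0 0 0 0.07 0.5;0 0 0 0 0 0.07 0.5;0 0 0 0 0 0.07 0.5;0 0 0 0 0 0 0.5"
}}

```text
clock: 11.1
tcp_pos: [0.495, -0.0342, 0.1029]
tcp_rot: [179.7, -0.4, 93.5]
force: [-1.5, -6.1, 19.9]
gripper_width: 0.0427
gripper_force: 11.1
```

```bash
python3 -c "
from h import *
wrist('w5')"
```

```text
11.1 [ 0.495  -0.0342  0.1029] [179.73  -0.37  93.54] [ -4.2  15.1 -17.2  57.4   0.4  82.3] [-1.5 -6.1 19.9] [-1.27  0.25 -0.14] 0.04272808921909592
```

{"fn": "send_rows", "kwargs": {
  "increments": "0 0 0 0 0 0.05 0.5;0 0 0 0 0 0.05 0.5;0 0 0 0 0 0.05 0.5;0 0 0 0 0 0 0.5"
}}

```text
clock: 11.55
tcp_pos: [0.495, -0.0343, 0.1029]
tcp_rot: [179.8, -0.4, 85.0]
force: [-0.7, -7.9, 18.9]
gripper_width: 0.0431
gripper_force: 11.0
```

```bash
python3 -c "
from h import *
wrist('w6')"
```

```text
11.55 [ 0.495  -0.0343  0.1029] [179.78  -0.39  84.99] [ -4.2  15.1 -17.2  57.4   0.4  90.8] [-0.7 -7.9 18.9] [-1.5   0.12 -0.12] 0.043113666446065985
```

{"fn": "send_rows", "kwargs": {
  "increments": "0 0 0 0 0 0.04 0.5;0 0 0 0 0 0.04 0.5;0 0 0 0 0 0 0.5"
}}

```text
clock: 11.9
tcp_pos: [0.4949, -0.0337, 0.1029]
tcp_rot: [179.8, -0.5, 80.5]
force: [-1.3, -2.6, 19.5]
gripper_width: 0.0426
gripper_force: 11.5
```

```bash
python3 -c "
from h import *
wrist('w7')"
```

```text
11.9 [ 0.4949 -0.0337  0.1029] [179.83  -0.47  80.46] [ -4.2  15.1 -17.2  57.4   0.5  95.4] [-1.3 -2.6 19.5] [-0.56  0.34  0.08] 0.04255955931108413
```

View pics/w7.png

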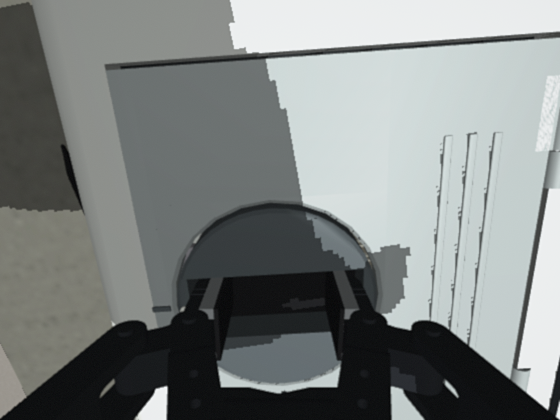

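The wrist view shows the slot edge running (187,279)–(375,268), parallel within 1° to the panel's side edge (107,66)–(560,33). The fastener is at or very near its stop, so I nudge gently to check for rising torque.

{"fn": "send_rows", "kwargs": {
  "increments": "0 0 0 0 0 0.03 0.5;0 0 0 0 0 0.03 0.5;0 0 0 0 0 0 0.5"
}}

```text
clock: 12.25
tcp_pos: [0.4946, -0.0341, 0.1029]
tcp_rot: [179.9, -0.4, 77.0]
force: [-3.8, -6.5, 21.8]
gripper_width: 0.0429
gripper_force: 17.2
```

```bash
python3 -c "
from h import *
wrist('w8')
for n in('w7','w8'):
    g=np.load(n+'.npz')['f'].max(2).astype(int)
    P=[]
    for u in range(232,330,6):
        d=np.diff(cv2.GaussianBlur(g.astype(np.float32),(3,3),0)[255:300,u]);P.append((u,255+int(d.argmin())))
    P=np.array(P);k=np.polyfit(*P.T,1);a,b=[plane(n,u,np.polyval(k,u),.121) for u in(232,328)];d=b-a
    print(n,P[:,1],np.degrees(np.arctan2(d[1],d[0])))
    a,b=plane(n,107,66,.118),plane(n,560,33,.118);d=b-a
    if n=='w7':print('edge',np.degrees(np.arctan2(d[1],d[0])))"
```

```text
12.25 [ 0.4946 -0.0341  0.1029] [179.88  -0.42  77.05] [ -4.2  15.1 -17.2  57.4   0.4  98.8] [-3.8 -6.5 21.8] [-1.24  0.9   0.42] 0.04292908615475554
w7 [276 276 275 275 275 274 274 274 273 273 272 272 272 271 271 271 270] -5.727515762840937
edge -5.7289769621446665
w8 [277 277 276 275 275 274 273 273 272 271 271 270 270 269 268 268 267] -6.307152243647183
```

Slot and panel edge are parallel and the torque has risen to 0.42 N m, so the fastener is at its stop. I ease back within the play and withdraw.

{"fn": "send_rows", "kwargs": {
  "increments": "0 0 0 0 0 -0.04 0.5;0 0 0 0 0 -0.05 0.5;0 0 -3 0 0 0 0.5;0 0 -5 0 0 0 0.5;0 0 -8 0 0 0 0.5;0 0 -15 0 0 0 0.5;0 0 -25 0 0 0 0.5;0 0 -25 0 0 0 0.5;0 -30 -20 0 0 0 0.5;0 -30 0 0 0 0 0.5;0 -30 0 0 0 0 0.5;0 0 0 0 0 0 0.5;0 0 0 0 0 0 0.5"
}}

```text
clock: 13.6
tcp_pos: [0.4043, -0.022, 0.2029]
tcp_rot: [180.0, -0.5, 82.3]
force: [-0.6, 0.3, -0.1]
gripper_width: 0.0427
gripper_force: 0.0
```

```bash
python3 -c "
from h import *
wrist('w9')
from station import env
s=env.capture('side')['frame'];w=np.load('w9.npz')['f']
cv2.imwrite('pics/fin.png',np.hstack([cv2.resize(s[160:300,150:360],(420,280)),cv2.resize(w,(373,280))]))"
```

```text
13.6 [ 0.4043 -0.022   0.2029] [179.96  -0.5   82.27] [ -3.5   1.4 -18.4  70.1   0.5  94.2] [-0.6  0.3 -0.1] [ 0.01 -0.01  0.03] 0.042651067181460486
```

View pics/fin.png

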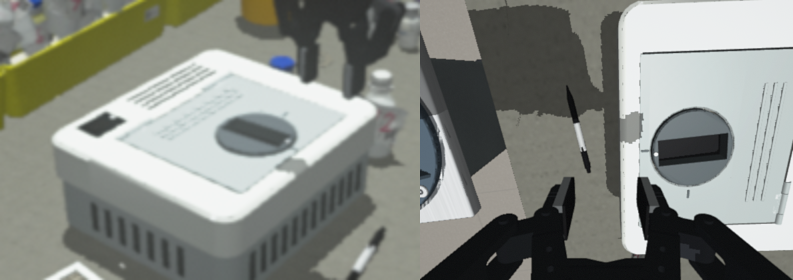

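The hatch is flush, the slot runs front to rear with the pip at the front, and the hand is clear.

```bash
python3 -c "
from station import env
print(env.hand_in())"
```

```text
the job is handed in; nothing more can be done
None
```

I pushed the hatch shut and turned the fastener clockwise to its stop, so the hatch is locked flush; the hand is clear, nothing beside the unit was touched, and the job was handed in at about 14 s (no verdict was returned).

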